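# Check that the brake lever stops short of the bar

## Robot

A 7-joint arm with a two-finger parallel gripper is mounted at the origin on the work surface. World frame = base frame: x ahead of the robot, y to its left, z up, the work surface at z = 0. Lengths are in mm, angles in rad, forces in N, time in s.
With the tool pointing down it reaches from about 375 to 925 mm from the base axis. Payload 3.1 kg.
Tool frame: the origin (TCP) lies at the centre of the arm's flange, where the gripper is bolted on; the fingertips stand 173 mm ahead of it and the grasp point (between the pads) lies 155 mm ahead of it; z points along the fingers, x is the direction in which the jaws open and shut, and the axes are right-handed (so a half turn about z gives the same grasp; the last joint's range is limited). The gripper opens to 85 mm and grips with 20 to 120 N. Pads are 22 mm wide; open, the fingers measure 114 mm over their backs; the gripper's body (76 mm by 85 mm) begins 54 mm behind the grasp point. The pads swing forward as they close: fully open they stand 13 mm farther back than shut.
Start: joints at [1.111, 0.383, 0.044, 1.598, -0.018, 1.161, -0.05], TCP at [230.09, -607.919, 404.669] pointing down, gripper open.
Joint ranges: [-2.61, 2.61], [-0.41, 2.15], [-1.48, 1.57], [0, 2.5], [-1.57, 4.71], [0.05, 1.97], [-2.85, 2.85]. Speed limits (rad/s): [2.79, 2.79, 3.14, 3.14, 3.14, 3.14, 3.14].

## Interface

Orientations are given as a rotation vector (axis times angle).
In Python, from station import ctrl, fingers, kinematics, capture, sign_off, find_in, pinpoint, sensors gives the robot as it stands. Calls block until the motion is done:
- ctrl.movep(position, orientation): joint-space move of the TCP to a pose.
- ctrl.movel(position, speed=150, orientation=None, until_force=None): straight line of the TCP; orientation=None keeps the orientation; speed is the mean speed in mm/s. With until_force (N) it stops when the force on the tool has changed by that much, and returns True; else False.
- ctrl.goto_joints(angles): joint-space move.
- fingers.command_gripper(opening, grasp_force=None): finger opening in mm; grasp_force is the grip in N (None keeps the last); returns when the fingers have stopped.
- ctrl.wait(seconds).
- kinematics.inverse_kinematics(position, orientation): joint angles nearest the present ones, or None.
- capture(name): name is "scene" or "top" or "wrist"; returns a dict with "img" (384x512x3 uint8, red, green, blue), "z_map" (384x512 float32, mm along the optical axis (not along the pixel's ray), 0 where there is no reading), "camera_matrix" (3x3 intrinsics, pixels), "rvec" (rotation vector, rad) and "tvec" (3), from world to camera coordinates, as OpenCV has them; the wrist camera has in their place "tool_from_camera" (4x4, takes a point from camera to tool coordinates, whose origin is the TCP and whose axes are the tool frame's). Camera axes: x right, y down, z forward; pixel columns grow to the right and rows downward; lengths in mm; the calibration is good to about 2 mm. A picture is of the moment at which its call begins: read the wrist's pose just before it.
A pose or a line that the arm cannot do raises ctrl.Unreachable and nothing moves.
- sign_off(): hands the job in, once; it reports no verdict.
Trained networks look in a picture, given as the dict that the camera call returned (one of the last four; its "shot" number tells which), for a name from the list of things; names that differ only in an ending like _2 or _b are one class to them, and where a whole thing is asked for, a point or a joint stands for the part that bears it (a point fixed in the world has none). Each returns a list of dicts, best first, with "conf" (0 to 1); they miss things now and then, are a little off and sometimes report something else, mostly with a low value. They report only what shows in the picture. A call takes as long as a camera call.
- find_in(thing, picture): "at" ([x, y, z] in mm, in the coordinates of the camera as it stood for that picture, good to about 4 mm: the middle of the surface that is visible of it).
- pinpoint(thing, picture): "at" ([x, y, z] in mm, in the coordinates of the camera as it stood for that picture, good to about 4 mm: a listed point, or the origin of a listed thing).
Readings, each from a call of its own:
- sensors.get_time_s(): time.
- sensors.get_joint_pos(): joint angles.
- sensors.get_joint_velocities(): joint speeds.
- sensors.get_tau(): joint torques, N m.
- sensors.get_tcp_pos(): TCP position.
- sensors.get_ee_rot(): TCP orientation.
- sensors.get_wrist_force(): force on the tool from outside, world axes, zero at the start.
- sensors.get_moment(): the same for the moment, N m.
- sensors.get_width(): finger opening in mm.
Only numpy, scipy, OpenCV 4.12 (cv2) and the standard library are available. Lean on these libraries where they do the work, as an engineer would, in place of code of your own. Each camera call takes 0.05 s, during which the arm holds its last target.

## Task

Two half handlebars stand on the bench; check the brake lever, the one whose mount carries the round fluid pot. With the outside of the fingers, never gripping it, press that lever in towards its rubber grip until it comes firmly against its stop, let it spring all the way back out clear of the fingers, then press it to its stop again and finish while holding it there so that I can measure the gap. Do not force the lever, and do not touch its bar or grip, the clutch half or the things lying about.

Things in the scene. Friction and masses are not known exactly. Their poses are not given: they have to be found in the camera images.
- brake_lever (a joint): angle of the brake lever about its upright pivot: 0 = fully out (rest), 0.22 = fully in, against its solid stop. A spring returns it: at the pressing spot (130 mm from the pivot) it takes about 1.5 N to start and 4 N to reach the stop; beyond that the force rises steeply.
- brake_blade: brake lever blade, bare aluminium, level, 12 mm thick, 14 mm tall, 140 mm above the bench at mid-height; an 18 mm ball ends it. Origin: the pressing spot, mid-height on the OUTER face (turned from the grip), 130 mm from the pivot, 36 mm short of the ball's centre. z up, x into the blade towards the bar (press along +x), y along it to the ball. Fully in, this spot has travelled 29 mm.
- brake_bar: brake half bar, fixed: 22 mm tube, mount with round fluid pot (42 mm wide, top 181 mm over the bench), ribbed rubber grip 32 mm thick, axis 140 mm over the bench. Origin on the bench under the bar's middle; y runs along the bar from post (-0.11) to grip end (0.142), lever on its -x side. At the stop the lever's ball is still about 23 mm clear of the grip.
- clutch_stand: the clutch half bar with its post (top 162 mm high) and 110 x 270 x 12 mm base plate, a mirror image of the brake half (grip towards its local -y, lever on its -x side) without fluid pot; fixed. The origin lies on the bench under the middle of the bar.
- clutch_lever (a joint): angle of the clutch lever: 0 = fully out, 0.22 = fully in. To be left alone.
- cup: white plastic cup, 64 mm wide, 70 mm tall, standing on the bench; origin at the centre of its underside. A bystander.
- tin: flat round steel tin, 104 mm wide, 46 mm tall; origin at the centre of its underside. A bystander.
- screwdriver: screwdriver lying on the bench, below 40 mm high. A bystander.
- flapwheel: abrasive flap wheel standing on its face, 64 mm wide, 30 mm tall with an 8 mm shank up to 70 mm; origin at the centre of its underside. A bystander.
- brake_pivot (a point): the upright pivot axis of the brake lever, at the blade's mid-height: 6 mm behind its outer face (blade x = 0.006, y = -0.130). Pressing turns the blade about it, clockwise seen from above.

How it is judged:
By the outcome, as a careful person would: the job done as asked, in the order asked, and still so for the second after the job is handed in, while the arm keeps its last pose, push and grip.
It also fails if it takes over 35 s, if anything falls off the work surface, if the arm or the gripper's body presses on something with over 40 N, if the wrist force passes 120 N, or if a joint passes its speed limit or range.

## Working session

There is one attempt and no reset: what is moved stays moved. The work goes in short steps, each a Python script; the robot and the scene stay as the last script left them, time stands still between calls to the robot, and variables do not carry over. Pictures are saved under pics/ and viewed, and the job is handed in when it is done.

```bash
mkdir -p pics; ls; cat > h.py <<'E'
from station import ctrl, fingers, kinematics, capture, sign_off, find_in, pinpoint, sensors
import numpy as np, cv2
from scipy.spatial.transform import Rotation as R
def w2c(p):
    T=np.eye(4);T[:3,:3]=cv2.Rodrigues(np.array(p["rvec"],float))[0];T[:3,3]=np.ravel(p["tvec"]);return T
def toworld(T,at): return (np.linalg.inv(T)@np.r_[at,1])[:3]
def save(p,n): cv2.imwrite("pics/"+n,p["img"][:,:,::-1])
E
python3 - <<'E'
from h import *
print(sensors.get_time_s(),sensors.get_ee_rot())
for c in ["scene","top"]:
    p=capture(c);save(p,c+"1.png");T=w2c(p)
    for n in ["brake_blade","brake_bar","brake_pivot","clutch_stand","cup","tin","screwdriver","flapwheel"]:
        for f in (pinpoint,find_in):
            print(c,n,f.__name__,[(np.round(toworld(T,d["at"])),round(d["conf"],2)) for d in f(n,p)][:3])
print(sensors.get_time_s())
E
```

```text
pics
0.0 [-2.5837436   1.78468629  0.00355644]
scene brake_blade call [(array([494., 258., 138.]), 0.73)]
scene brake_blade call [(array([526., 237., 143.]), 0.82)]
scene brake_bar call []
scene brake_bar call [(array([603., 164., 159.]), 0.88)]
scene brake_pivot call [(array([580., 157., 145.]), 0.7)]
scene brake_pivot call [(array([530., 232., 150.]), 0.69)]
scene clutch_stand call [(array([ 592., -175.,   -1.]), 0.85)]
scene clutch_stand call [(array([ 601., -168.,   12.]), 0.57)]
scene cup call [(array([396., -14.,   1.]), 0.77)]
scene cup call [(array([414., -18.,  50.]), 0.58)]
scene tin call [(array([796., 121.,   1.]), 0.78)]
scene tin call [(array([809., 113.,  47.]), 0.93)]
scene screwdriver call [(array([ 360., -313.,    2.]), 0.53)]
scene screwdriver call [(array([ 386., -308.,   22.]), 0.79)]
scene flapwheel call [(array([ 787., -169.,   -0.]), 0.91)]
scene flapwheel call [(array([ 794., -163.,   31.]), 0.74)]
top brake_blade call [(array([507., 254., 140.]), 0.91)]
top brake_blade call []
top brake_bar call [(array([600., 211.,   3.]), 0.56)]
top brake_bar call [(array([593., 190., 155.]), 0.98), (array([ 779., -169.,   34.]), 0.53)]
top brake_pivot call [(array([583., 156., 138.]), 0.86)]
top brake_pivot call [(array([530., 231., 145.]), 0.55), (array([ 522., -207.,  148.]), 0.25)]
top clutch_stand call [(array([ 597., -178.,    1.]), 0.84)]
top clutch_stand call [(array([ 581., -176.,  144.]), 0.92)]
top cup call [(array([396., -21.,  -1.]), 0.71)]
top cup call [(array([397., -20.,  25.]), 0.6)]
top tin call [(array([797., 114.,   2.]), 0.7)]
top tin call [(array([796., 112.,  48.]), 0.79)]
top screwdriver call [(array([ 361., -318.,    0.]), 0.62)]
top screwdriver call [(array([ 398., -315.,   25.]), 0.66)]
top flapwheel call [(array([ 787., -171.,    6.]), 0.71)]
top flapwheel call [(array([ 779., -168.,   32.]), 0.9)]
1.7
```

View pics/scene1.png

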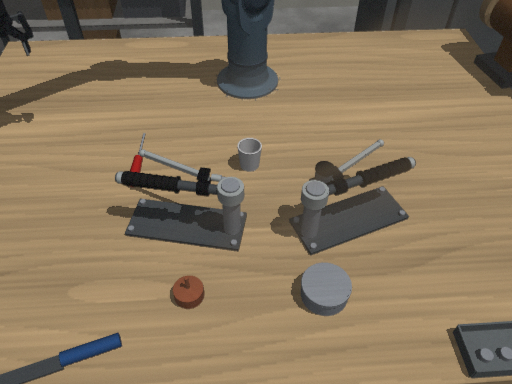

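View pics/top1.png

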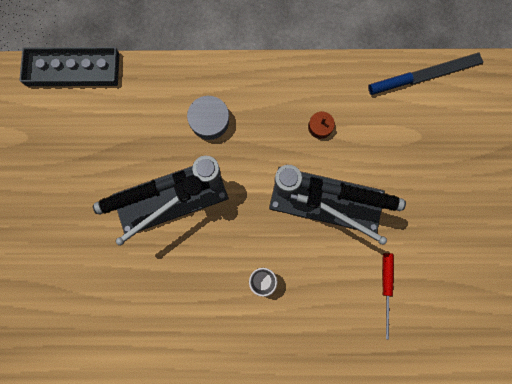

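The scene view shows the brake half on the right (pot at about (328,172), blade end at (380,143)). In the top view it is on the left, with the pot at (187,187) and the ball at (120,241). Next I'll fit the blade line from the depth map.

```bash
python3 - <<'E'
from h import *
for c in ["top","scene"]:
    p=capture(c);T=w2c(p);K=np.array(p["camera_matrix"]);z=p["z_map"]
    v,u=np.mgrid[:384,:512]
    P=np.stack([(u-K[0,2])/K[0,0]*z,(v-K[1,2])/K[1,1]*z,z],-1).reshape(-1,3)
    W=(P-T[:3,3])@T[:3,:3]
    ok=(z.ravel()>0)
    piv=np.array([582,156.]);sp=np.array([500,256.])
    d=(sp-piv)/np.linalg.norm(sp-piv);n=np.array([d[1],-d[0]])  # n toward bar? 
    for it in range(2):
        s=(W[:,:2]-piv)@d;t=(W[:,:2]-piv)@n
        m=ok&(s>40)&(s<190)&(abs(t)<18)&(W[:,2]>125)&(W[:,2]<165)
        Q=W[m]
        print(c,m.sum(),np.round(Q[:,2].mean(),1))
        for a in range(40,190,15):
            k=m&(s>=a)&(s<a+15)
            if k.any(): print(a,k.sum(),"t %.1f %.1f %.1f z %.1f %.1f"%(t[k].min(),np.median(t[k]),t[k].max(),W[k,2].min(),W[k,2].max()), "s %.1f"%s[k].max())
        k=m&(s<165); l=cv2.fitLine(W[k,:2].astype(np.float32),cv2.DIST_HUBER,0,.01,.01).ravel()
        d2=l[:2]*np.sign(l[:2]@d);print("line",d2,l[2:],"n",[d2[1],-d2[0]]); 
        break
    # bar/grip: top parts
    m=ok&(W[:,2]>145)&(W[:,2]<165)&(W[:,1]>60)&(W[:,1]<420)&(W[:,0]>500)
    l=cv2.fitLine(W[m,:2].astype(np.float32),cv2.DIST_HUBER,0,.01,.01).ravel();print("bar",l)
    m=ok&(W[:,2]>165)&(W[:,1]>60)&(W[:,1]<420)&(W[:,0]>400)&(W[:,2]<195)
    if m.any():print("pot",W[m].mean(0),W[m].min(0),W[m].max(0))
    im=p["img"]; save({"img":cv2.resize(im[150:260,70:250] if c=="top" else im[120:260,280:430],None,fx=4,fy=4)},c+"z.png")
E
```

```text
top 397 146.6
40 45 t -2.7 2.2 9.3 z 134.9 150.7 s 54.9
55 42 t -2.5 2.8 9.5 z 138.9 151.1 s 69.4
70 46 t -1.5 3.6 10.7 z 136.5 151.0 s 84.3
85 45 t -1.0 3.7 10.8 z 135.9 151.8 s 99.8
100 45 t -0.7 4.2 12.3 z 136.8 151.9 s 115.0
115 46 t 0.0 5.7 12.7 z 136.1 151.7 s 129.8
130 46 t 0.5 5.5 13.2 z 139.4 150.9 s 144.9
145 47 t 1.1 6.3 15.4 z 141.3 150.4 s 159.9
160 35 t -0.6 6.4 15.3 z 141.0 151.9 s 170.8
line [-0.60222149  0.79832906] [520.0404  238.49515] n [np.float64(0.7983290553092957), np.float64(0.6022214889526367)]
bar [ 3.3712497e-01 -9.4145989e-01  5.9457355e+02  2.1452740e+02]
pot [602.12453304 127.60048375 180.56608639] [579.03099429  89.64508972 165.02409025] [657.64420315 150.37760152 186.32246562]
scene 292 146.2
40 36 t -2.0 7.8 12.0 z 137.3 151.8 s 54.6
55 37 t -1.3 8.6 12.1 z 138.4 149.6 s 69.7
70 33 t -0.4 8.1 12.0 z 133.4 150.2 s 84.4
85 32 t 1.4 9.4 12.9 z 137.5 151.1 s 99.9
100 35 t 2.0 11.0 14.4 z 134.8 150.6 s 115.0
115 31 t 1.9 11.1 14.3 z 134.5 151.4 s 128.9
130 33 t 3.6 10.7 15.2 z 137.5 150.9 s 144.9
145 28 t 2.4 13.0 15.6 z 135.6 152.6 s 159.9
160 27 t 1.8 12.7 16.9 z 136.0 152.4 s 170.9
line [-0.59710842  0.80216056] [525.01733 241.4793 ] n [np.float64(0.8021605610847473), np.float64(0.5971084237098694)]
bar [ 3.3182159e-01 -9.4334215e-01  6.0628021e+02  2.0680421e+02]
pot [605.49331424 129.43816492 178.76061491] [577.07287069  92.48835644 165.02528405] [656.93453309 152.9562297  185.50745443]
```

View pics/topz.png

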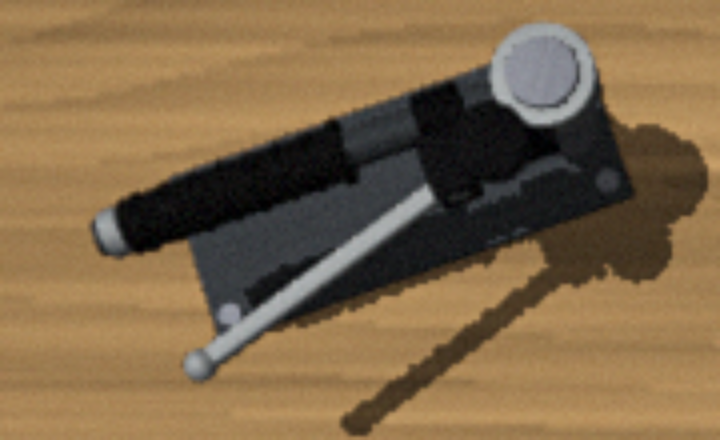

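Blade direction d≈(-0.60,0.80) and press direction n≈(0.80,0.60). The pressing spot is at about (503,256,140). I'll press with the flat side faces of the shut fingers (tool y along n), following the blade's arc.

```bash
cat >> h.py <<'E'
d0=np.array([-.5997,.8002]);n0=np.array([.8002,.5997])
SP=np.array([503.3,255.6]); C=SP+6*n0-130*d0
SGN=1
def pose(th,clear,tip=122,sgn=None):
    sgn=SGN if sgn is None else sgn
    c,s=np.cos(-th),np.sin(-th);M=np.array([[c,-s],[s,c]])
    xy=C+M@(130*d0-(17+clear)*n0)
    y=sgn*np.r_[M@n0,0];z=np.array([0,0,-1.]);x=np.cross(y,z)
    return np.r_[xy,tip+173],R.from_matrix(np.c_[x,y,z]).as_rotvec()
def fn(): 
    f=np.array(sensors.get_wrist_force());return float(f[:2]@n0),float(f[:2]@d0),float(f[2])
E
python3 - <<'E'
from h import *
print(C,"pivot expected ~582,156")
for s in(1,-1):
    for a in [(0,35,240),(0,35,122),(.24,0,122)]:
        p,o=pose(*a,sgn=s);q=kinematics.inverse_kinematics(p,o);print(s,p.round(),None if q is None else np.round(q,2))
E
```

```text
[586.0622 155.1722] pivot expected ~582,156
1 [466. 228. 413.] [ 0.52  0.36 -1.23  1.86  0.36  1.18  1.38]
1 [466. 228. 295.] [ 0.47  0.61 -1.24  1.96  0.67  1.06  1.14]
1 [519. 268. 295.] [ 0.26  0.62 -1.03  1.81  0.61  1.07  0.97]
-1 [466. 228. 413.] [ 0.38  0.27 -1.03  1.86  0.25  1.15 -1.67]
-1 [466. 228. 295.] [ 0.26  0.43 -0.92  1.97  0.42  0.95 -1.8 ]
-1 [519. 268. 295.] [ 0.09  0.51 -0.8   1.82  0.43  0.99 -2.05]
```

```bash
python3 - <<'E'
from h import *
q=list(sensors.get_joint_pos()); q[0]=-0.46
ctrl.goto_joints(q); print(sensors.get_tcp_pos(),sensors.get_time_s())
fingers.command_gripper(0,20)
for s in(1,-1):
    for a in [(0,35,240),(0,35,122),(.24,0,122)]:
        p,o=pose(*a,sgn=s);k=kinematics.inverse_kinematics(p,o);print(s,None if k is None else np.round(k,2))
p,o=pose(0,35,240);ctrl.movep(p,o)
print(sensors.get_tcp_pos(),sensors.get_width(),sensors.get_time_s(),fn())
w=capture("wrist");save(w,"w1.png");s=capture("scene");save(s,"s2.png")
E
```

```text
[608.38449922 228.86620006 404.70049548] 5.0167
1 [-0.29  0.14 -0.26  1.89  0.04  1.12  1.64]
1 [-0.28  0.29 -0.28  1.99  0.1   0.87  1.59]
1 [-0.34  0.4  -0.25  1.84  0.12  0.92  1.33]
-1 [-0.71  0.13  0.19  1.91 -0.03  1.11 -1.44]
-1 [-0.71  0.27  0.2   2.01 -0.07  0.86 -1.4 ]
-1 [-0.76  0.39  0.25  1.86 -0.12  0.91 -1.62]
[466.78599032 227.89784838 413.13669587] -0.14559677200406887 7.2833 (-0.3214024126508586, -0.6768726069325395, -0.31678443235663284)
```

View pics/w1.png

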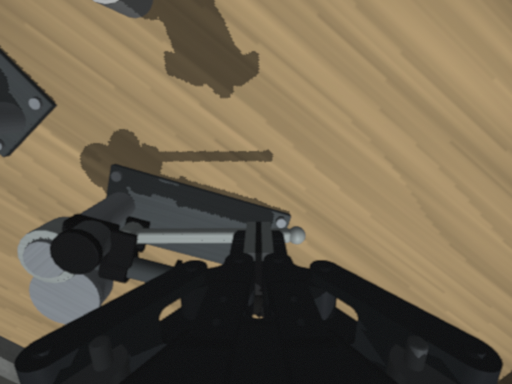

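View pics/s2.png

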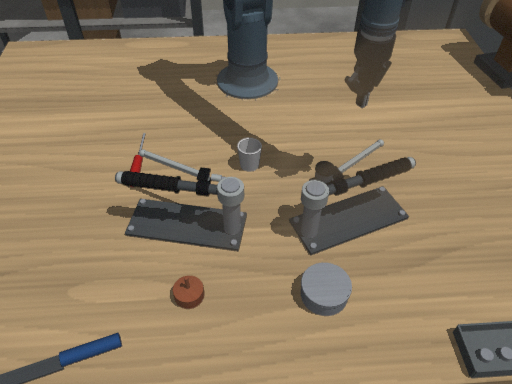

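The wrist view shows the blade level at row 238, parallel to the shut fingers at columns 235–285. The ball is clear to the right at (297,235). In the scene view everything is undisturbed. Next I'll descend on the outer side.

```bash
python3 - <<'E'
from h import *
p,o=pose(0,35);print(ctrl.movel(p,150,o,until_force=6),sensors.get_time_s(),fn())
s=capture("scene");save({"img":cv2.resize(s["img"][60:260,280:430],None,fx=3,fy=3)},"s3.png")
w=capture("wrist");save(w,"w2.png");t=capture("top");save({"img":cv2.resize(t["img"][150:260,70:250],None,fx=4,fy=4)},"t3.png")
E
```

```text
False 8.3167 (0.27102947558171475, -0.028442378738977186, 0.200115100007947)
```

View pics/s3.png

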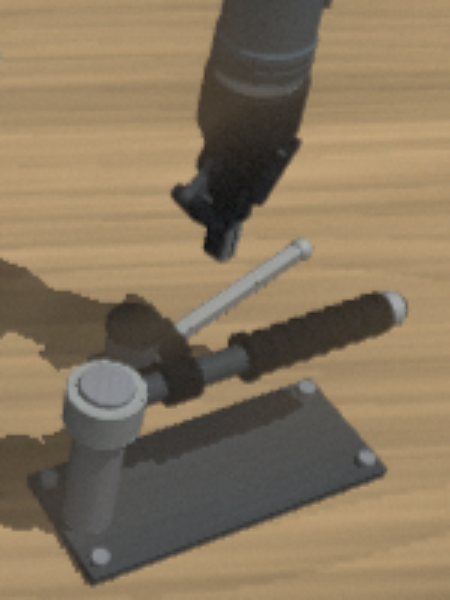

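View pics/w2.png

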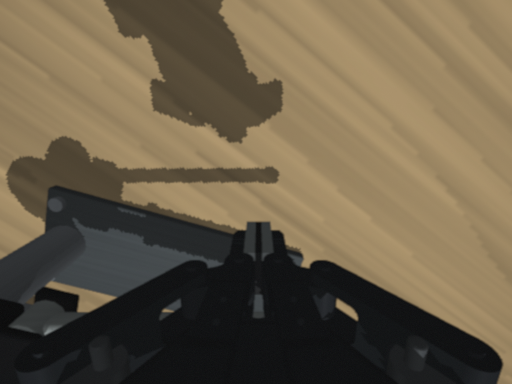

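The fingers are beside the blade on its outer side and clear, with the tip at (222,258) in the crop. The wrist view shows nothing in contact. Now the first press.

```bash
cat >> h.py <<'E'
def press(c0,th_from=0.0,target=8.0,b=0.0):
    log=[];th=th_from
    # main arc
    for a in (.07,.14,.19):
        p,o=pose(a,c0);ctrl.movel(p,60,o);log.append((a,round(fn()[0]-b,1)))
        if -log[-1][1]>12: return a,log
    th=.19
    while th<.262:
        th+=.004;p,o=pose(th,c0);ctrl.movel(p,20,o)
        f=np.mean([fn()[0] for _ in range(3)])-b;log.append((round(th,3),round(f,1)))
        if -f>target: break
    return th,log
E
python3 - <<'E'
from h import *
p,o=pose(0,7);ctrl.movel(p,80,o);b=np.mean([fn()[0] for _ in range(5)]);print("b",b)
c=7;log=[]
while c>-9:
    c-=1;p,o=pose(0,c);ctrl.movel(p,20,o);f=np.mean([fn()[0] for _ in range(3)])-b;log.append((c,round(f,2)))
    if f<-1.0:break
print(log,sensors.get_time_s())
th,l=press(c,b=b);print(th,l,fn(),sensors.get_time_s())
t=capture("top");save({"img":cv2.resize(t["img"][150:260,70:250],None,fx=4,fy=4)},"t4.png")
s=capture("scene");save({"img":cv2.resize(s["img"][60:260,280:430],None,fx=3,fy=3)},"s4.png")
open("c.txt","w").write(f"{c} {b} {th}")
E
```

```text
b -0.08584875431972196
[(6, np.float64(0.89)), (5, np.float64(0.04)), (4, np.float64(0.59)), (3, np.float64(-0.28)), (2, np.float64(-0.04)), (1, np.float64(-1.24))] 10.4667
0.23400000000000004 [(0.07, np.float64(-1.4)), (0.14, np.float64(-2.9)), (0.19, np.float64(-3.9)), (0.194, np.float64(-3.5)), (0.198, np.float64(-2.8)), (0.202, np.float64(-3.8)), (0.206, np.float64(-4.2)), (0.21, np.float64(-3.9)), (0.214, np.float64(-4.1)), (0.218, np.float64(-5.2)), (0.222, np.float64(-7.0)), (0.226, np.float64(-7.3)), (0.23, np.float64(-7.6)), (0.234, np.float64(-8.8))] (-8.859541973532579, -0.15566553214360465, 2.0752346019197088) 14.075
```

View pics/s4.png

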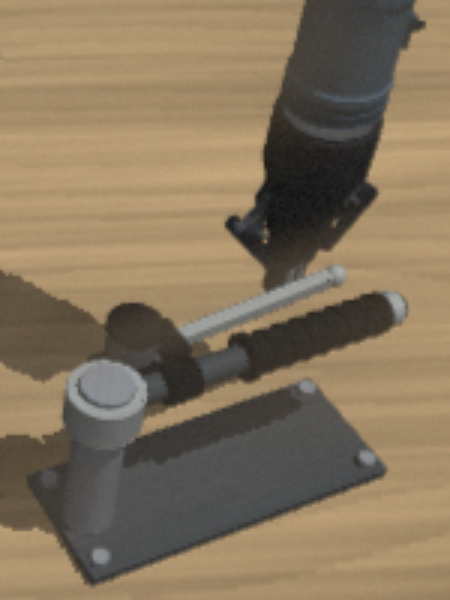

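The first press met the stop. Force stayed near 4 N up to θ≈0.215, then rose to 8.8 N. The picture shows the lever swung in with its ball at (338,275), clear of the grip. Next I'll release it fully and look.

```bash
python3 - <<'E'
from h import *
c,b,th=map(float,open("c.txt").read().split())
p,o=pose(.1,c);ctrl.movel(p,80,o)
p,o=pose(0,c+25);ctrl.movel(p,80,o);ctrl.wait(.5)
print(fn(),sensors.get_time_s())
s=capture("scene");save({"img":cv2.resize(s["img"][60:260,280:430],None,fx=3,fy=3)},"s5.png")
E
```

```text
(0.0043635848921419725, -0.3668150070921235, -0.2523444192340679) 15.6667
```

View pics/s5.png

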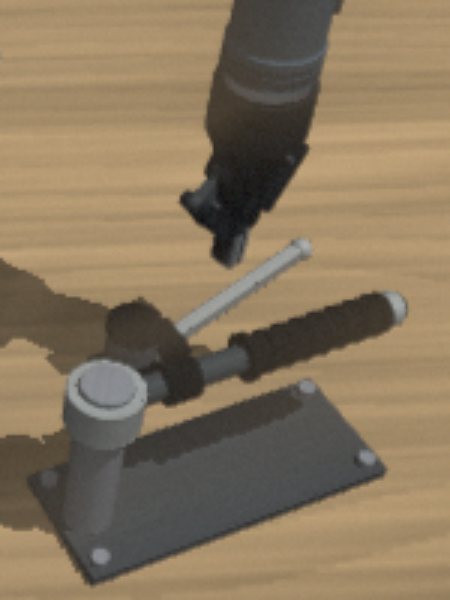

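The lever is fully back out, with its ball at (304,246) as at the start, and the fingers are clear. Now the second press, which I'll hold.

```bash
python3 - <<'E'
from h import *
c,b,th=map(float,open("c.txt").read().split())
p,o=pose(0,c+2);ctrl.movel(p,80,o)
th,l=press(c,b=b,target=8.5);print(th,l[:3],l[-6:])
ctrl.wait(.6);print([round(fn()[0],1) for _ in range(3)],fn(),sensors.get_time_s())
s=capture("scene");save({"img":cv2.resize(s["img"][60:260,280:430],None,fx=3,fy=3)},"s6.png");save(s,"s6full.png")
E
```

```text
0.23400000000000004 [(0.07, -2.6), (0.14, -3.3), (0.19, -3.0)] [(0.214, np.float64(-4.3)), (0.218, np.float64(-5.8)), (0.222, np.float64(-5.8)), (0.226, np.float64(-7.0)), (0.23, np.float64(-7.4)), (0.234, np.float64(-8.7))]
[-8.3, -8.3, -8.3] (-8.279525969031365, -0.2557780601023829, 1.2432742654220847) 20.3917
```

View pics/s6.png

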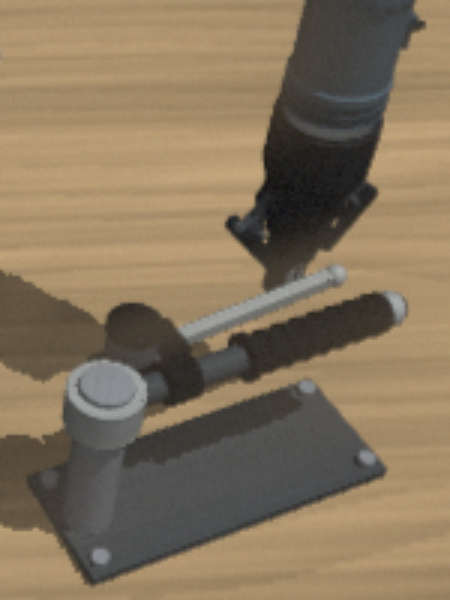

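View pics/s6full.png

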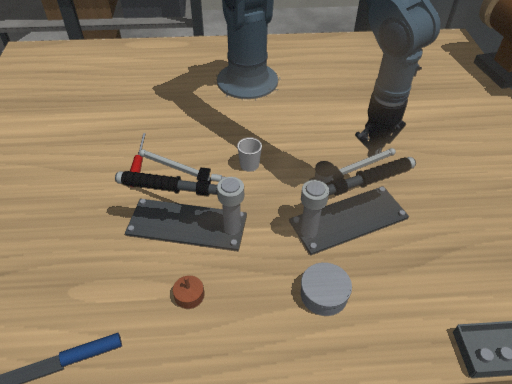

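The lever is held at its stop with a steady 8.3 N. The ball is at (338,275), the same as in the first press. The clutch half and the loose things haven't moved.

```bash
python3 -c "
from h import *
print(sign_off(),sensors.get_time_s())"
```

```text
the job is handed in; nothing more can be done
the job is handed in; nothing more can be done
```

The brake lever is being held against its stop for you to measure the gap. I pressed it with the outside of the shut fingers, let it spring fully back clear of them, then pressed it in again.

- **Presses:** both reached the stop at the same finger position. Force stayed near 4 N up to about 0.215 rad, then rose clearly to about 8.8 N, where I stopped. The held push settled at a steady 8.3 N.
- **Release:** between presses the force dropped to about 0 N. The picture showed the lever back at its rest position with the fingers well clear.
- **Surroundings:** the last picture shows the lever's ball clear of the grip. The clutch half and the loose things look unmoved.
- **Time:** the job was done about 20.4 s in, against the 35 s limit.

None of the checks failed. The lever angle is inferred from the arm's position and the force rise, because the joint itself can't be read. The camera-based measurements agreed only to within a few millimetres, so I relied on the felt contact, which came about 1 mm from where I expected.

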